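# Unbolt the blue gourd-drying case with the hooked rod

## Task

Pick up the hooked rod by its wooden handle and reach it across the table to draw the bolt of the blue drying case fully open, pulling its upright pin towards the front of the case, on your side. Keep your hand off the case itself and leave the red case bolted. Then lay the rod flat on the table again and let go of it.

Things in the scene. Friction and masses are not known exactly. Their poses are not given: they have to be found in the camera images.
- rod: Loose hooked rod, 0.2 kg, lying flat. Wooden handle 24 wide, 26 high, x -110 to 40; then steel bar, 8 diameter, axis 13 above the underside, straight to x 280, there bent to +y for 50 (hook's crossbar), then a lip 18 back towards -x at y 50. The hook's pocket is open above and below. Origin: handle's underside, below the grip and balance point; x runs to the hook, y left of it, z up.
- blue_case: Fixed blue box, 220 (x) by 190, 100 high, blue gourds under a clear lid. Origin: middle of its front lower edge; z up, x runs from the front (roughly facing the robot) to the back. Bolt pin (12 diameter, 18 blue ball on top) upright at y 0, x = 150 minus blue_bolt in mm, up to 161 above the table, bare from 124 to 143. Other lid fittings end by 122, so a bar at 135 meets only the pin.
- blue_bolt (a joint): Bolt of the blue case, m: 0 is shut, 0.06 fully open against its stop; it slides along the case's -x direction, towards its front. It starts within 8 mm of shut, drags with about 3 N and stays where it is left
- red_bolt (a joint): Bolt of the like red case (red sides, red gourds, red ball), which stands beside the blue one, on either side of it: 0 is shut, 0.06 open. To be left shut

How it is judged (in metres and radians):
On the way, in this order (a step that is already met when the one before it is completed fails the run):
1. the rod is lifted from the table (height (world z) of rod above 0.06 m), for 0.2 s.
2. the blue bolt is drawn open, with the rod up at the bolt (value of joint blue_bolt above 0.048 m and height (world z) of rod above 0.06 m), for 0.2 s.
At the end, for the whole second after the job is handed in: The blue bolt is open by more than 45 mm of its 60 mm, the red bolt is within 15 mm of shut, and the rod lies at rest flat on the table (its underside within 20 mm of the table top, tilted less than 10 degrees) (value of joint blue_bolt above 0.045 m and value of joint red_bolt below 0.015 m and height (world z) of rod below 0.02 m and angle between rod's own z axis and vertical below 0.17 rad and linear speed of rod below 0.03 m/s); the robot touches nothing.
It fails at once if the robot's hand or arm touches the blue case or its bolt (contact force between any of the fingers, the arm and blue_case above 1 N).
It fails at once if the red bolt is drawn (value of joint red_bolt above 0.02 m).
It also fails if it takes over 58 s, if anything falls off the work surface, if the arm or the gripper's body presses on something with over 40 N, if the wrist force passes 120 N, or if a joint passes its speed limit or range.

## Robot

A 6-joint arm with a two-finger parallel gripper is mounted at the origin on the work surface. World frame = base frame: x ahead of the robot, y to its left, z up, the work surface at z = 0. Lengths are in m, angles in degrees, forces in N, time in s.
With the tool pointing down it reaches from about 0.35 to 0.875 m from the base axis. Payload 4.2 kg.
Tool frame: the origin (TCP) lies on the centre line of the jaws, within the pads' length; the fingertips stand 25 mm ahead of it and the grasp point (between the pads) lies 6 mm ahead of it (finger_overhang is the distance from the TCP to the fingertips, in m); z points along the fingers, y is the line along which they close (so a half turn about z gives the same grasp; the last joint's range is limited). The gripper opens to 87 mm and grips with 3 to 60 N. Pads are 19 mm wide; open, the fingers measure 117 mm over their backs; the gripper's body (75 mm by 190 mm) begins 51 mm behind the grasp point.
Start: joints at [-57.834, 22.042, 0.453, 0, -68.411, -14.817], TCP at [0.186, -0.597, 0.248] pointing down, gripper open.
Joint ranges: [-179.83, 179.83], [-69.29, 118.12], [-61.27, 80.66], [-181.25, 117.63], [-171.15, -9.14], [-177.46, 177.46]. Speed limits (degrees/s): [159.86, 159.86, 180, 180, 180, 180].

## Interface

Orientations are given as a 3x3 rotation matrix whose columns are the frame's x, y, z axes.
In Python, from station import sense, capture, finish_job, spot_in, tip_of, finger_overhang gives the robot as it stands. The module is installed in compiled form; this text tells all that it offers.
- The arm moves only by the tool servo_tool, never from a script. Its arguments are lists of equal length, an entry for each row: "slide": the shift along the tool's x, y, z in m, a list of three; "spin": the turn about the tool's z in degrees; "grip": the closure, from 0 (fully open) to 1 (shut). A call has exactly 5 rows; each row is the pose to reach, as a shift and turn from the pose commanded when the call began, along the tool's axes at that moment; what a row does not reach only later rows make up. A row lasts 1/12 s, in which the tool goes at most 41.7 mm and 7.16 degrees, less where a joint would pass 70% of its speed; a pose out of reach is approached as far as the arm can. A call with a gripper value outside its range is refused whole. The fingers move at their own pace and stop on an object; the grip force is fixed at half the most. Time passes only in rows, so rows that repeat a pose let the fingers close, or fill a call up. It gives the time, the measured TCP pose, the force, the opening and the grip force at its end, in the units of the state.
- sense(): the state, without advancing time (a new reading comes with each control period).
- capture(name): name is "side" or "top" or "wrist"; returns a dict with "pixels" (400x640x3 uint8, blue, green, red), "depth" (400x640 float32, m along the optical axis (not along the pixel's ray), 0 where there is no reading), "fx", "fy", "cx", "cy" (pixels), "k1" (the pictures are not rectified: a ray, as slopes to the right and down, at radius r is drawn at 1 + k1 r^2 times it, then the intrinsics apply), "R" (3x3) and "t" (3): a world point X has camera coordinates R X + t; the wrist camera has in their place "hand_eye" (4x4, takes a point from camera to tool coordinates, whose origin is the TCP and whose axes are the flange's). Camera axes: x right, y down, z forward; pixel columns grow to the right and rows downward; lengths in m; the calibration is good to about 2 mm. A picture is of the moment at which its call begins: read the wrist's pose just before it.
- finish_job(): hands the job in; it is judged then, once.
Trained networks look in the newest picture that a camera, given by its name, has taken for a name from the list of things; names that differ only in an ending like _2 or _b are one class to them, and where a whole thing is asked for, a point or a joint stands for the part that bears it (a point fixed in the world has none). Each returns a list of dicts, best first, with "conf" (0 to 1); they miss things now and then, are a little off and sometimes report something else, mostly with a low value. They report only what shows in the picture. A call takes as long as a camera call.
- spot_in(thing, camera): "point" ([x, y, z] in m, in world coordinates, good to about 4 mm: the middle of the surface that is visible of it).
- tip_of(thing, camera): "point" ([x, y, z] in m, in world coordinates, good to about 4 mm: a listed point, or the origin of a listed thing).
The state is a dict: "time_s": time; "joints": joint angles; "joint_velocities": joint speeds; "effort": joint torques, N m; "tcp_pos": TCP position; "ee_rot": TCP orientation; "wrist_force": force on the tool from outside, world axes, zero at the start; "moment": the same for the moment, N m; "gripper_width": opening from 0.0 (shut) to 1.0 (fully open); "gripper_force": force on a finger pad.
Only numpy, scipy, OpenCV 4.12 (cv2) and the standard library are available. Lean on these libraries where they do the work, as an engineer would, in place of code of your own. Each camera call takes 0.05 s, during which the arm holds its last target. There are 200 camera calls.

## Working session

There is one attempt and no reset: what is moved stays moved. The work goes in short steps, Python scripts to look and compute and a tool call to move; the robot and the scene stay as the last step left them, time stands still between calls to the robot, and variables do not carry over. Pictures are saved under pics/ and viewed, at most 10 in all, crops included, and the job is handed in when it is done.

Besides the shell and the picture viewer there is one more tool, called by a JSON object that holds its "op" and its "data". servo_tool: Moves the arm, as the interface text tells. Its arguments: {"type":"object","properties":{"slide":{"type":"array"},"spin":{"type":"array"},"grip":{"type":"array"}},"required":["slide","spin","grip"]}

```bash
mkdir -p pics
cat > h.py <<'E'
import numpy as np, cv2
from station import *
def cloud(c):
    "world points HxWx3 for a fixed camera"
    H,W=c['depth'].shape
    u,v=np.meshgrid(np.arange(W),np.arange(H))
    K=np.array([[c['fx'],0,c['cx']],[0,c['fy'],c['cy']],[0,0,1.]])
    p=cv2.undistortPoints(np.stack([u,v],-1).reshape(-1,1,2).astype(float),K,np.array([c['k1'],0,0,0,0.]))[:,0]
    d=c['depth'].reshape(-1,1)
    X=np.hstack([p*d,d])
    W3=(X-np.array(c['t']))@np.array(c['R'])
    W3[d[:,0]==0]=np.nan
    return W3.reshape(H,W,3)
E
python3 - <<'E'
from h import *
s=sense(); print(s['time_s'],s['tcp_pos'],np.round(s['ee_rot'],3).tolist(),finger_overhang)
for n in ('top','side'):
    c=capture(n); cv2.imwrite(f'pics/{n}1.png',c['pixels']); np.save(f'{n}1.npy',cloud(c))
    for th in ('rod','blue_case','blue_bolt','red_bolt'):
        for f in (spot_in,tip_of):
            print(n,th,f.__name__,[(np.round(r['point'],3).tolist(),round(r['conf'],2)) for r in f(th,n)[:3]])
E
```

```text
0.0 [ 0.18622267 -0.59601512  0.24645893] [[-0.955, -0.298, -0.001], [-0.298, 0.955, 0.002], [0.0, 0.002, -1.0]] 0.025
top rod call [([0.47, -0.014, 0.024], 0.9)]
top rod call [([0.478, -0.036, 0.002], 0.94)]
top blue_case call [([0.799, 0.176, 0.099], 0.56)]
top blue_case call [([0.711, 0.156, 0.001], 0.69)]
top blue_bolt call [([0.828, 0.183, 0.116], 0.93)]Traceback (most recent call last):
  File "<stdin>", line 7, in <module>
ValueError: it knows: blue_case, rod
```

View pics/top1.png

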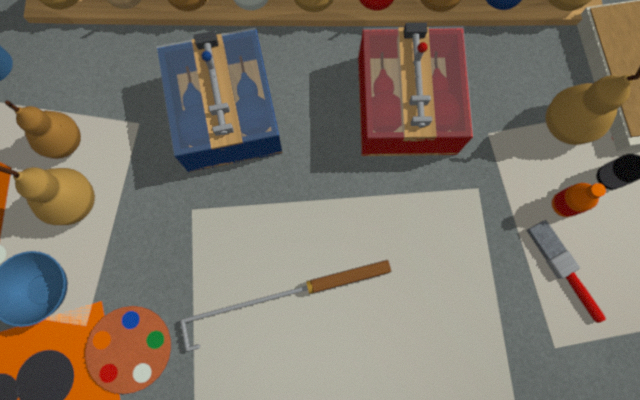

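Run:
```python
from h import *
c=capture('side'); cv2.imwrite(f'pics/side1.png',c['pixels']); np.save(f'side1.npy',cloud(c))
for f,th in ((tip_of,'rod'),(tip_of,'blue_case'),(spot_in,'blue_bolt')):
    print(th,[(np.round(r['point'],3).tolist(),round(r['conf'],2)) for r in f(th,'side')[:3]])
```

```text
rod [([0.479, -0.039, -0.002], 0.76)]
blue_case [([0.711, 0.153, 0.0], 0.83)]
blue_bolt []
```

View pics/side1.png

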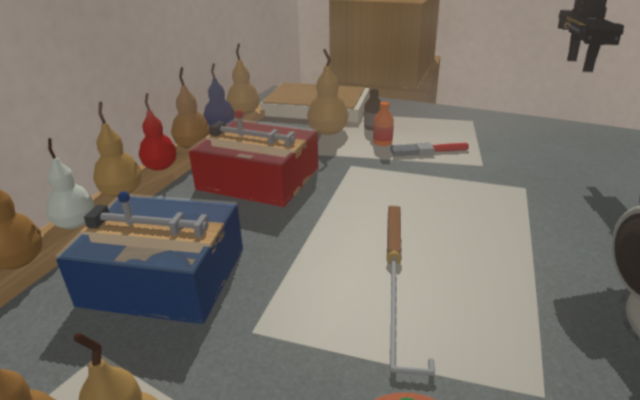

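The top view shows the blue case at left, around (220,95), with its ball near (207,56). The red case is at (415,90). The rod's handle runs from (388,266) to (305,290) and its hook is at (185,335), bent towards the robot. The side view agrees. Next I'll measure precisely.

Run:
```python
from h import *
def line(P):
    P=P[:,:2].astype(np.float32); vx,vy,x,y=cv2.fitLine(P,cv2.DIST_HUBER,0,.01,.01).ravel(); return np.array([vx,vy]),np.array([x,y])
for n in ('top','side'):
    W=np.load(f'{n}1.npy'); I=cv2.imread(f'pics/{n}1.png'); h=cv2.cvtColor(I,cv2.COLOR_BGR2HSV)
    z=W[...,2]; x=W[...,0]; y=W[...,1]
    near=(x>.35)&(x<.6)&(y>-.2)&(y<.3)
    br=near&(h[...,0]<20)&(h[...,1]>120)&(z>.015)&(z<.035)
    P=W[br]; d,o=line(P); d*=np.sign(d[1]); t=(P[:,:2]-o)@d; w=(P[:,:2]-o)@[-d[1],d[0]]
    print(n,'handle',br.sum(),'yaw',np.degrees(np.arctan2(d[1],d[0])),'ends',o+d*t.min(),o+d*t.max(),'len',np.ptp(t),np.percentile(w,[2,98]),'z',np.median(P[:,2]))
    hk=near&(z>.008)&(z<.03)&(y>.1)&(h[...,1]<80)
    P=W[hk]; 
    if len(P): print(' bar',len(P),P[P[:,1].argmax()],P[P[:,0].argmin()])
    bl=(h[...,0]>100)&(h[...,0]<125)&(h[...,1]>110)&(x>.6)&(x<1)&(y>0)&(y<.35)
    b=bl&(z>.14)&(z<.17); P=W[b]; print(' ball',len(P),P.mean(0) if len(P) else '',z[b].max() if len(P) else '')
    tp=(x>.65)&(x<1.)&(y>0)&(y<.35)&(z>.09)&(z<.108)
    r=cv2.minAreaRect(W[tp][:,:2].astype(np.float32)*1000); print(' top',tp.sum(),r,np.round(cv2.boxPoints(r)).tolist())
    f=bl&(z>.01)&(z<.085)
    P=W[f]; print(' sides',len(P)); 
    if len(P)>50:
        print(np.round(P.min(0),3),np.round(P.max(0),3))
    pin=(z>.11)&(z<.2)&(x>.6)&(x<1)&(y>0)&(y<.3); print(' fit',pin.sum(),W[pin].min(0),W[pin].max(0), line(W[pin]))
```

```text
top handle 959 yaw 104.94039 ends [ 0.50714868 -0.14139251] [0.46767146 0.00655386] len 0.15312276226440713 [-0.0103011   0.01021241] z 0.02572350516954934
 bar 548 [0.40425115 0.23481929 0.01468239] [0.35646393 0.22023931 0.01631868]
 ball 64 [0.85304578 0.18296909 0.15765522] 0.16185937991860505
 top 10593 ((820.4300537109375, 176.8316650390625), (223.67837524414062, 190.29116821289062), 12.369004249572754) [[691.0, 246.0], [732.0, 60.0], [950.0, 108.0], [909.0, 294.0]]
 sides 1406
[0.692 0.062 0.01 ] [0.734 0.245 0.085]
 fit 1134 [0.72851233 0.1411997  0.11003249] [0.92546216 0.21926706 0.16185938] (array([0.9761542 , 0.21707837], dtype=float32), array([0.8279569 , 0.17750782], dtype=float32))
side handle 12 yaw 153.22583 ends [0.47339707 0.00278702] [0.46640821 0.00631339] len 0.007828116021392875 [-0.00470813  0.00290108] z 0.025822320992327515
 bar 777 [0.41957203 0.2837017  0.00831083] [0.35715588 0.22164878 0.01243217]
 ball 69 [0.85189015 0.18945755 0.15645158] 0.16220731428071855
 top 8908 ((820.7184448242188, 177.464111328125), (222.978759765625, 194.2988739013672), 12.474205017089844) [[691.0, 248.0], [733.0, 59.0], [951.0, 107.0], [909.0, 296.0]]
 sides 6113
[0.693 0.098 0.01 ] [0.908 0.295 0.085]
 fit 1497 [0.72854509 0.1408034  0.11003387] [0.92508312 0.22103997 0.16220731] (array([0.97444487, 0.22462687], dtype=float32), array([0.8297936 , 0.18372917], dtype=float32))
```

{"op": "servo_tool", "data": {"slide": [[-0.02, 0.02, 0], [-0.04, 0.04, 0], [-0.07, 0.07, 0], [-0.1, 0.1, 0], [-0.13, 0.13, 0]], "spin": [0, 0, 0, 0, 0], "grip": [0, 0, 0, 0, 0]}}

```text
time_s: 0.92
tcp_pos: [0.271, -0.4342, 0.2475]
ee_rot: [[-0.955, -0.297, 0.0], [-0.297, 0.955, -0.0], [-0.0, -0.0, -1.0]]
wrist_force: [1.5, -0.0, 0.4]
gripper_width: 0.999
gripper_force: 0.0
```

{"op": "servo_tool", "data": {"slide": [[-0.028, 0.028, 0], [-0.056, 0.056, 0], [-0.084, 0.084, 0], [-0.112, 0.112, 0], [-0.14, 0.14, 0]], "spin": [0, 0, 0, 0, 0], "grip": [0, 0, 0, 0, 0]}}

```text
time_s: 1.33
tcp_pos: [0.363, -0.2586, 0.248]
ee_rot: [[-0.955, -0.298, 0.001], [-0.298, 0.955, -0.0], [-0.001, -0.001, -1.0]]
wrist_force: [0.3, -0.4, 0.6]
gripper_width: 1.003
gripper_force: 0.0
```

{"op": "servo_tool", "data": {"slide": [[-0.028, 0.028, 0], [-0.056, 0.056, 0], [-0.084, 0.084, 0], [-0.112, 0.112, 0], [-0.14, 0.14, 0]], "spin": [0, 0, 0, 0, 0], "grip": [0, 0, 0, 0, 0]}}

```text
time_s: 1.75
tcp_pos: [0.4549, -0.083, 0.2481]
ee_rot: [[-0.954, -0.299, 0.001], [-0.299, 0.954, 0.0], [-0.001, -0.0, -1.0]]
wrist_force: [0.8, -0.7, 0.2]
gripper_width: 1.001
gripper_force: 0.0
```

{"op": "servo_tool", "data": {"slide": [[-0.015, 0.016, 0], [-0.026, 0.029, 0], [-0.036, 0.039, 0], [-0.036, 0.039, 0], [-0.036, 0.039, 0]], "spin": [-5, -12, -19, -26, -32], "grip": [0, 0, 0, 0, 0]}}

```text
time_s: 2.17
tcp_pos: [0.4775, -0.036, 0.2476]
ee_rot: [[-0.646, -0.764, 0.0], [-0.764, 0.646, 0.0], [-0.0, -0.0, -1.0]]
wrist_force: [0.7, -0.2, -0.3]
gripper_width: 1.005
gripper_force: 0.0
```

{"op": "servo_tool", "data": {"slide": [[0, 0, 0.01], [0, 0, 0.03], [0, 0, 0.05], [0, 0, 0.06], [0, 0, 0.06]], "spin": [-7, -14, -21, -28, -34], "grip": [0, 0, 0, 0, 0]}}

```text
time_s: 2.58
tcp_pos: [0.4755, -0.0372, 0.1851]
ee_rot: [[-0.111, -0.994, -0.005], [-0.994, 0.111, -0.001], [0.001, 0.005, -1.0]]
wrist_force: [-0.2, -0.5, -0.5]
gripper_width: 1.002
gripper_force: 0.0
```

{"op": "servo_tool", "data": {"slide": [[0, 0, 0.01], [0, 0, 0.03], [0, 0, 0.05], [0, 0, 0.06], [0, 0, 0.06]], "spin": [-7, -14, -21.5, -21.5, -21.5], "grip": [0, 0, 0, 0, 0]}}

```text
time_s: 3.0
tcp_pos: [0.4756, -0.0373, 0.1255]
ee_rot: [[0.256, -0.967, -0.005], [-0.967, -0.256, -0.001], [-0.0, 0.005, -1.0]]
wrist_force: [-0.3, 0.4, -0.4]
gripper_width: 1.0
gripper_force: 0.0
```

```bash
cat >> h.py <<'E'
def state():
    s=sense(); R=np.array(s['ee_rot']); p=np.array(s['tcp_pos'])
    print('t',round(s['time_s'],2),'p',p.round(4),'yawx',round(np.degrees(np.arctan2(R[1,0],R[0,0])),2),'Rz',R[:,2].round(3),'F',np.round(s['wrist_force'],1),'w',round(s['gripper_width'],3),'gf',s['gripper_force'],'j',np.round(s['joints'],1))
    return p,R
def to(target,p,R): print('slide',np.round(R.T@(np.array(target)-p),4))
E
python3 - <<'E'
from h import *
p,R=state(); to([.4784,-.0345,.028],p,R)
c=capture('wrist'); cv2.imwrite('pics/w1.png',c['pixels'])
print([(np.round(r['point'],3).tolist(),round(r['conf'],2)) for r in tip_of('rod','wrist')])
E
```

```text
t 3.0 p [ 0.4756 -0.0373  0.1255] yawx -75.18 Rz [-0.005 -0.001 -1.   ] F [-0.3  0.4 -0.4] w 1.0 gf 0.0 j [ 15.1  15.6 -29.3  -0.  -45.4  -0.2]
slide [-0.0019 -0.0039  0.0975]
[([0.478, -0.033, 0.001], 0.77)]
```

{"op": "servo_tool", "data": {"slide": [[-0.001, -0.002, 0.025], [-0.002, -0.004, 0.05], [-0.002, -0.004, 0.075], [-0.002, -0.004, 0.09], [-0.002, -0.004, 0.097]], "spin": [0, 0, 0, 0, 0], "grip": [0, 0, 0, 0, 0]}}

```text
time_s: 3.52
tcp_pos: [0.4804, -0.0341, 0.0296]
ee_rot: [[0.256, -0.967, -0.001], [-0.967, -0.256, -0.0], [0.0, 0.001, -1.0]]
wrist_force: [-0.1, -0.5, 0.8]
gripper_width: 0.998
gripper_force: 0.0
```

{"op": "servo_tool", "data": {"slide": [[0, 0, 0], [0, 0, 0], [0, 0, 0], [0, 0, 0], [0, 0, 0]], "spin": [0, 0, 0, 0, 0], "grip": [0.2, 0.4, 0.6, 0.8, 1]}}

```text
time_s: 3.93
tcp_pos: [0.4812, -0.0339, 0.0316]
ee_rot: [[0.256, -0.967, 0.002], [-0.967, -0.256, 0.001], [0.0, -0.002, -1.0]]
wrist_force: [0.8, 1.0, -0.4]
gripper_width: 0.706
gripper_force: 0.0
```

{"op": "servo_tool", "data": {"slide": [[0, 0, 0], [0, 0, 0], [0, 0, 0], [0, 0, 0], [0, 0, 0]], "spin": [0, 0, 0, 0, 0], "grip": [1, 1, 1, 1, 1]}}

```text
time_s: 4.35
tcp_pos: [0.4805, -0.034, 0.0306]
ee_rot: [[0.256, -0.967, 0.0], [-0.967, -0.256, 0.0], [-0.0, -0.0, -1.0]]
wrist_force: [0.1, -0.0, 0.8]
gripper_width: 0.325
gripper_force: 0.0
```

{"op": "servo_tool", "data": {"slide": [[0, 0, 0], [0, 0, 0], [0, 0, 0], [0, 0, 0], [0, 0, 0]], "spin": [0, 0, 0, 0, 0], "grip": [1, 1, 1, 1, 1]}}

```text
time_s: 4.77
tcp_pos: [0.4802, -0.0341, 0.0305]
ee_rot: [[0.256, -0.967, -0.001], [-0.967, -0.256, -0.0], [-0.0, 0.001, -1.0]]
wrist_force: [-1.1, 0.3, 1.3]
gripper_width: 0.272
gripper_force: 30.0
```

{"op": "servo_tool", "data": {"slide": [[0, 0, 0], [0, 0, 0], [0, 0, -0.01], [0, 0, -0.03], [0, 0, -0.05]], "spin": [0, 0, 0, 0, 0], "grip": [1, 1, 1, 1, 1]}}

```text
time_s: 5.18
tcp_pos: [0.4799, -0.0341, 0.0802]
ee_rot: [[0.256, -0.967, -0.002], [-0.967, -0.256, -0.0], [-0.0, 0.002, -1.0]]
wrist_force: [0.8, -0.6, -2.3]
gripper_width: 0.272
gripper_force: 30.0
```

Run:
```python
from h import *
p,R=state()
c=capture('side'); print([(np.round(r['point'],3).tolist(),round(r['conf'],2)) for r in tip_of('rod','side')])
```

```text
t 5.18 p [ 0.4799 -0.0341  0.0802] yawx -75.16 Rz [-0.002 -0.    -1.   ] F [ 0.8 -0.6 -2.3] w 0.272 gf 29.995923042297363 j [ 15.3  19.9 -31.6  -0.  -38.6  -0.5]
[([0.482, -0.036, 0.046], 0.59)]
```

{"op": "servo_tool", "data": {"slide": [[0, 0, -0.03], [0, 0, -0.065], [0, 0, -0.1], [0, 0, -0.135], [0, 0, -0.16]], "spin": [0, 0, 0, 3, 7], "grip": [1, 1, 1, 1, 1]}}

```text
time_s: 5.7
tcp_pos: [0.4811, -0.0339, 0.2426]
ee_rot: [[0.134, -0.991, 0.003], [-0.991, -0.134, 0.001], [-0.0, -0.003, -1.0]]
wrist_force: [0.4, -0.2, -2.3]
gripper_width: 0.273
gripper_force: 30.0
```

{"op": "servo_tool", "data": {"slide": [[0, 0, 0], [0, 0, 0], [0, 0, 0], [0, 0, 0], [0, 0, 0]], "spin": [6, 12, 18, 24, 30], "grip": [1, 1, 1, 1, 1]}}

```text
time_s: 6.12
tcp_pos: [0.48, -0.0339, 0.2391]
ee_rot: [[-0.382, -0.924, -0.002], [-0.924, 0.382, 0.0], [0.0, 0.002, -1.0]]
wrist_force: [0.2, -0.0, -1.4]
gripper_width: 0.271
gripper_force: 30.0
```

{"op": "servo_tool", "data": {"slide": [[0, 0, 0], [0, 0, 0], [0, 0, 0], [0, 0, 0], [0, 0, 0]], "spin": [6, 12, 18, 24, 30], "grip": [1, 1, 1, 1, 1]}}

```text
time_s: 6.53
tcp_pos: [0.4801, -0.0339, 0.239]
ee_rot: [[-0.793, -0.609, -0.002], [-0.609, 0.793, 0.0], [0.001, 0.001, -1.0]]
wrist_force: [-1.0, -0.0, -2.1]
gripper_width: 0.273
gripper_force: 30.0
```

{"op": "servo_tool", "data": {"slide": [[0, 0, 0], [0, 0, 0], [0, 0, 0], [0, 0, 0], [0, 0, 0]], "spin": [6, 12, 18, 22, 25.4], "grip": [1, 1, 1, 1, 1]}}

```text
time_s: 6.95
tcp_pos: [0.4801, -0.0339, 0.239]
ee_rot: [[-0.977, -0.212, -0.002], [-0.212, 0.977, 0.0], [0.002, 0.001, -1.0]]
wrist_force: [-0.1, 0.3, -1.3]
gripper_width: 0.277
gripper_force: 30.0
```

Run:
```python
from h import *
p,R=state(); to([.6123,.1065,.2405],p,R)
```

```text
t 6.95 p [ 0.4801 -0.0339  0.239 ] yawx -167.77 Rz [-0.002  0.    -1.   ] F [-0.1  0.3 -1.3] w 0.277 gf 29.993543028831482 j [ 15.3   8.4 -19.7  -0.1 -62.  -93.1]
slide [-0.159   0.1092 -0.0018]
```

{"op": "servo_tool", "data": {"slide": [[-0.02, 0.014, 0], [-0.045, 0.031, 0], [-0.07, 0.048, 0], [-0.095, 0.065, 0], [-0.12, 0.082, 0]], "spin": [0, 0, 0, 0, 0], "grip": [1, 1, 1, 1, 1]}}

```text
time_s: 7.37
tcp_pos: [0.5805, 0.0731, 0.2387]
ee_rot: [[-0.977, -0.215, -0.002], [-0.215, 0.977, 0.0], [0.002, 0.0, -1.0]]
wrist_force: [-0.6, -0.1, -2.1]
gripper_width: 0.274
gripper_force: 30.0
```

{"op": "servo_tool", "data": {"slide": [[-0.02, 0.014, 0], [-0.034, 0.023, 0], [-0.039, 0.027, 0], [-0.039, 0.027, 0], [-0.039, 0.027, 0]], "spin": [0, 0, 0, 0, 0], "grip": [1, 1, 1, 1, 1]}}

```text
time_s: 7.78
tcp_pos: [0.6115, 0.1064, 0.2392]
ee_rot: [[-0.977, -0.215, -0.003], [-0.215, 0.977, -0.001], [0.003, -0.0, -1.0]]
wrist_force: [-0.6, -0.2, -2.3]
gripper_width: 0.277
gripper_force: 30.0
```

Run:
```python
from h import *
p,R=state()
a=np.radians(12.3); c=np.array([np.cos(a),np.sin(a)]); n=np.array([-c[1],c[0]])
ims=[]
for nm,(r0,r1,c0,c1) in (('top',(0,200,120,320)),('side',(140,300,40,240))):
    q=capture(nm); W=cloud(q); np.save(nm+'2.npy',W); cv2.imwrite(f'pics/{nm}2.png',q['pixels'])
    ims.append(cv2.resize(q['pixels'][r0:r1,c0:c1],(400,400) if nm=='top' else (400,320),interpolation=cv2.INTER_CUBIC))
    P=W[(W[...,2]>.19)&(W[...,2]<.25)&(W[...,0]>.7)&(W[...,0]<1)&(W[...,1]>0)&(W[...,1]<.35)]
    L=np.c_[(P[:,:2]-p[:2])@c,(P[:,:2]-p[:2])@n,P[:,2]]
    bar=L[(L[:,0]<.26)&(abs(L[:,1])<.02)]; cr=L[(L[:,1]>.012)&(L[:,1]<.04)&(L[:,0]>.25)]; lip=L[(L[:,1]>.042)]
    for k,B in (('bar',bar),('cross',cr),('lip',lip)): print(nm,k,len(B),B.mean(0).round(4) if len(B) else '',B.min(0).round(4) if len(B) else '',B.max(0).round(4) if len(B) else '')
    if len(bar)>5: print('slopes y,z',np.polyfit(bar[:,0],bar[:,1],1),np.polyfit(bar[:,0],bar[:,2],1))
ims[1]=cv2.copyMakeBorder(ims[1],0,80,0,0,cv2.BORDER_CONSTANT)
cv2.imwrite('pics/m2.png',np.hstack(ims))
```

```text
t 7.78 p [0.6115 0.1064 0.2392] yawx -167.56 Rz [-0.003 -0.001 -1.   ] F [-0.6 -0.2 -2.3] w 0.277 gf 29.9958336353302 j [  24.8   22.    -0.8   -0.   -67.3 -102.3]
top bar 0   
top cross 0   
top lip 0   
side bar 578 [0.1734 0.0021 0.2239] [ 0.0912 -0.0038  0.2184] [0.2593 0.0059 0.2275]
side cross 72 [0.2762 0.0264 0.2246] [0.2733 0.0125 0.2198] [0.28   0.0391 0.2275]
side lip 99 [0.2694 0.051  0.2241] [0.2573 0.0432 0.2195] [0.2821 0.0543 0.2275]
slopes y,z [-0.00239693  0.00248765] [0.00377359 0.22325206]
```

View pics/m2.png

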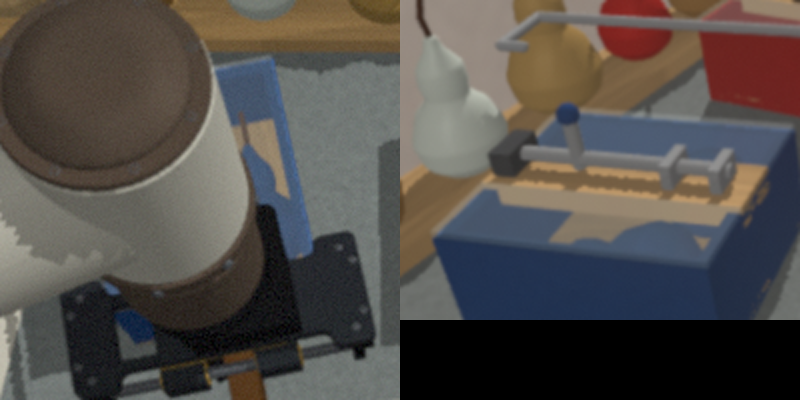

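The crop shows the hook well above the blue ball (at about (568,113) in the right half) and level. From the point cloud, the pin lies about 25 mm from the bar and 15 mm ahead of the crossbar contact. I'll lower the rod now.

{"op": "servo_tool", "data": {"slide": [[0, 0, 0.01], [0, 0, 0.025], [0, 0, 0.04], [0, 0, 0.05], [0, 0, 0.05]], "spin": [0, 0, 0, 0, 0], "grip": [1, 1, 1, 1, 1]}}

```text
time_s: 8.3
tcp_pos: [0.6103, 0.1057, 0.1876]
ee_rot: [[-0.977, -0.215, -0.006], [-0.215, 0.977, -0.001], [0.006, -0.0, -1.0]]
wrist_force: [-0.7, -0.2, -2.8]
gripper_width: 0.274
gripper_force: 30.0
```

{"op": "servo_tool", "data": {"slide": [[0, 0, 0.01], [0, 0, 0.02], [0, 0, 0.03], [0, 0, 0.037], [0, 0, 0.037]], "spin": [0, 0, 0, 0, 0], "grip": [1, 1, 1, 1, 1]}}

```text
time_s: 8.72
tcp_pos: [0.6111, 0.1064, 0.1512]
ee_rot: [[-0.977, -0.215, -0.004], [-0.215, 0.977, -0.001], [0.004, -0.0, -1.0]]
wrist_force: [0.4, 0.2, -2.0]
gripper_width: 0.272
gripper_force: 30.0
```

Run:
```python
from h import *
p,R=state()
q=capture('side'); cv2.imwrite('pics/s3.png',cv2.resize(q['pixels'][160:300,40:240],(800,560),interpolation=cv2.INTER_CUBIC))
```

```text
t 8.72 p [0.6111 0.1064 0.1512] yawx -167.57 Rz [-0.004 -0.001 -1.   ] F [ 0.4  0.2 -2. ] w 0.272 gf 29.995730817317963 j [  24.8   26.3   -7.5   -0.   -56.5 -102.3]
```

View pics/s3.png

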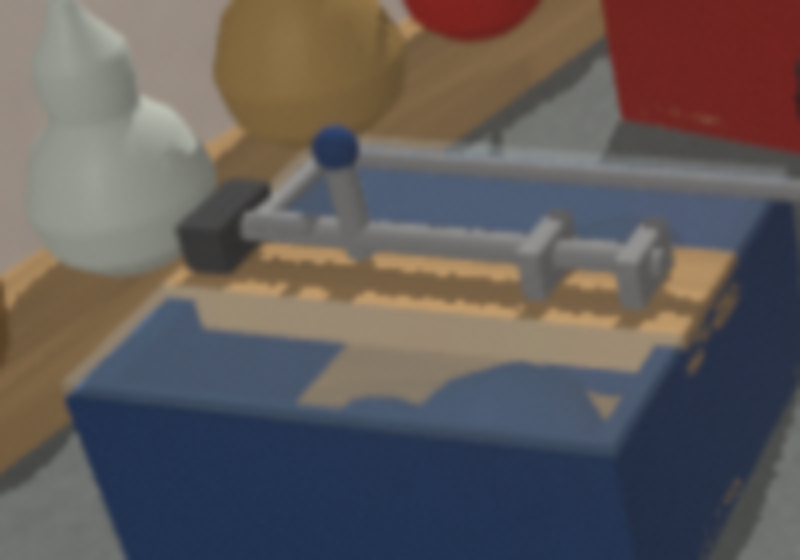

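The pin (ball at (335,147)) stands inside the pocket: the bar is beyond it, the crossbar is behind it at about (290,185), and the lip is in front at (275,222). Pulling.

{"op": "servo_tool", "data": {"slide": [[0.004, 0, 0], [0.01, 0, 0], [0.016, 0, -0.001], [0.023, 0, -0.001], [0.03, 0, -0.001]], "spin": [0, 0, 0, 0, 0], "grip": [1, 1, 1, 1, 1]}}

```text
time_s: 9.18
tcp_pos: [0.5831, 0.1004, 0.1553]
ee_rot: [[-0.976, -0.216, 0.003], [-0.216, 0.976, 0.001], [-0.003, 0.0, -1.0]]
wrist_force: [3.0, 1.8, -2.8]
gripper_width: 0.271
gripper_force: 30.0
```

{"op": "servo_tool", "data": {"slide": [[0.007, 0, 0], [0.014, 0, 0], [0.021, 0, 0], [0.027, 0, 0], [0.032, 0, 0]], "spin": [0, 0, 0, 0, 0], "grip": [1, 1, 1, 1, 1]}}

```text
time_s: 9.6
tcp_pos: [0.5512, 0.0932, 0.1548]
ee_rot: [[-0.976, -0.216, 0.001], [-0.216, 0.976, 0.0], [-0.001, 0.0, -1.0]]
wrist_force: [3.2, 0.7, -2.4]
gripper_width: 0.273
gripper_force: 30.0
```

```bash
cat > ball.py <<'E'
from h import *
p,R=state()
q=capture('side'); W=cloud(q); h=cv2.cvtColor(q['pixels'],cv2.COLOR_BGR2HSV)
m=(h[...,0]>100)&(h[...,0]<125)&(h[...,1]>110)&(W[...,0]>.6)&(W[...,0]<1)&(W[...,1]>0)&(W[...,1]<.35)&(W[...,2]>.14)&(W[...,2]<.17)
b=W[m].mean(0); c=np.array([.9767,.2147]); print('ball',b,'x in case',(b[:2]-[.7115,.153])@c,'(start .1447-.146)')
E
python3 ball.py
```

```text
t 9.6 p [0.5512 0.0932 0.1548] yawx -167.54 Rz [ 0.001  0.    -1.   ] F [ 3.2  0.7 -2.4] w 0.273 gf 29.996088445186615 j [  26.2   20.5  -16.4    0.   -53.1 -103.8]
ball [0.80493836 0.17924043 0.15694831] x in case 0.09689506615379775 (start .1447-.146)
```

{"op": "servo_tool", "data": {"slide": [[0.001, 0, 0], [0.002, 0, 0], [0.003, 0, 0], [0.004, 0, 0], [0.005, 0, 0]], "spin": [0, 0, 0, 0, 0], "grip": [1, 1, 1, 1, 1]}}

```text
time_s: 10.07
tcp_pos: [0.5471, 0.0923, 0.1545]
ee_rot: [[-0.976, -0.216, 0.0], [-0.216, 0.976, 0.0], [-0.0, -0.0, -1.0]]
wrist_force: [2.2, 0.5, -1.8]
gripper_width: 0.272
gripper_force: 30.0
```

{"op": "servo_tool", "data": {"slide": [[0.001, 0, 0], [0.002, 0, 0], [0.002, 0, 0], [0.002, 0, 0], [0.002, 0, 0]], "spin": [0, 0, 0, 0, 0], "grip": [1, 1, 1, 1, 1]}}

```text
time_s: 10.48
tcp_pos: [0.5447, 0.0917, 0.1545]
ee_rot: [[-0.977, -0.215, -0.0], [-0.215, 0.977, -0.0], [0.0, -0.0, -1.0]]
wrist_force: [2.5, 1.1, -2.1]
gripper_width: 0.268
gripper_force: 30.0
```

```bash
python3 ball.py
```

```text
t 10.48 p [0.5447 0.0917 0.1545] yawx -167.56 Rz [-0. -0. -1.] F [ 2.5  1.1 -2.1] w 0.268 gf 29.99588191509247 j [  26.4   20.   -17.3   -0.   -52.8 -103.9]
ball [0.79848104 0.17795139 0.15687708] x in case 0.09031144717260223 (start .1447-.146)
```

The bolt has moved about 54.5 mm from its start, to roughly 60 mm. Now I'll ease off 12 mm and lift out.

{"op": "servo_tool", "data": {"slide": [[-0.003, 0, 0], [-0.007, 0, 0], [-0.011, 0, 0], [-0.012, 0, 0], [-0.012, 0, 0]], "spin": [0, 0, 0, 0, 0], "grip": [1, 1, 1, 1, 1]}}

```text
time_s: 10.95
tcp_pos: [0.5568, 0.0944, 0.1542]
ee_rot: [[-0.977, -0.215, -0.001], [-0.215, 0.977, -0.0], [0.001, -0.0, -1.0]]
wrist_force: [-0.1, 0.3, -2.1]
gripper_width: 0.273
gripper_force: 30.0
```

{"op": "servo_tool", "data": {"slide": [[0, 0, -0.01], [0, 0, -0.03], [0, 0, -0.05], [0, 0, -0.07], [0, 0, -0.085]], "spin": [0, 0, 0, 0, 0], "grip": [1, 1, 1, 1, 1]}}

```text
time_s: 11.37
tcp_pos: [0.5569, 0.0944, 0.2423]
ee_rot: [[-0.976, -0.216, 0.002], [-0.216, 0.976, 0.001], [-0.002, 0.0, -1.0]]
wrist_force: [0.1, 0.3, -2.7]
gripper_width: 0.272
gripper_force: 30.0
```

```bash
python3 ball.py; python3 -c "
from h import *
p,R=state(); to([.48,-.034,.24],p,R)"
```

```text
t 11.37 p [0.5569 0.0944 0.2423] yawx -167.53 Rz [ 0.002  0.001 -1.   ] F [ 0.1  0.3 -2.7] w 0.272 gf 29.995895326137543 j [  26.1   16.4   -8.8    0.   -64.8 -103.6]
ball [0.79832929 0.17817858 0.1567048 ] x in case 0.09021201244889714 (start .1447-.146)
t 11.42 p [0.5584 0.0947 0.2454] yawx -167.5 Rz [ 0.008  0.002 -1.   ] F [ 1.3 -0.6  1.4] w 0.268 gf 29.99641478061676 j [ 2.610e+01  1.620e+01 -8.500e+00  1.000e-01 -6.480e+01 -1.036e+02]
slide [ 0.1044 -0.1086  0.0045]
```

{"op": "servo_tool", "data": {"slide": [[0.015, -0.016, 0], [0.04, -0.042, 0], [0.065, -0.068, 0], [0.09, -0.094, 0], [0.104, -0.109, 0]], "spin": [0, 0, 0, 0, 0], "grip": [1, 1, 1, 1, 1]}}

```text
time_s: 11.83
tcp_pos: [0.4756, -0.0366, 0.2394]
ee_rot: [[-0.977, -0.214, -0.002], [-0.214, 0.977, -0.0], [0.002, 0.0, -1.0]]
wrist_force: [0.1, 0.1, -1.7]
gripper_width: 0.273
gripper_force: 30.0
```

{"op": "servo_tool", "data": {"slide": [[0, 0, 0], [0, 0, 0], [0, 0, 0], [0, 0, 0], [0, 0, 0]], "spin": [-6, -12, -18, -24, -30], "grip": [1, 1, 1, 1, 1]}}

```text
time_s: 12.25
tcp_pos: [0.478, -0.0346, 0.2396]
ee_rot: [[-0.735, -0.679, -0.0], [-0.679, 0.735, 0.0], [0.0, 0.0, -1.0]]
wrist_force: [0.1, -0.7, -2.1]
gripper_width: 0.271
gripper_force: 30.0
```

{"op": "servo_tool", "data": {"slide": [[0, 0, 0], [0, 0, 0], [0, 0, 0], [0, 0, 0], [0, 0, 0]], "spin": [-6, -12, -18, -24, -30], "grip": [1, 1, 1, 1, 1]}}

```text
time_s: 12.67
tcp_pos: [0.4781, -0.0345, 0.2395]
ee_rot: [[-0.297, -0.955, -0.001], [-0.955, 0.297, 0.0], [0.0, 0.001, -1.0]]
wrist_force: [-0.6, 0.2, -2.0]
gripper_width: 0.274
gripper_force: 30.0
```

{"op": "servo_tool", "data": {"slide": [[0, 0, 0], [0, 0, 0], [0, 0, 0], [0, 0, 0], [0, 0, 0]], "spin": [-6, -12, -18, -24, -29], "grip": [1, 1, 1, 1, 1]}}

```text
time_s: 13.08
tcp_pos: [0.478, -0.0345, 0.2395]
ee_rot: [[0.203, -0.979, -0.001], [-0.979, -0.203, 0.0], [-0.0, 0.001, -1.0]]
wrist_force: [0.8, -0.2, -1.9]
gripper_width: 0.275
gripper_force: 30.0
```

{"op": "servo_tool", "data": {"slide": [[0, 0, 0.02], [0, 0, 0.05], [0, 0, 0.08], [0, 0, 0.11], [0, 0, 0.13]], "spin": [-3, -3, -3, -3, -3], "grip": [1, 1, 1, 1, 1]}}

```text
time_s: 13.5
tcp_pos: [0.4767, -0.0348, 0.1072]
ee_rot: [[0.249, -0.969, -0.004], [-0.969, -0.249, -0.0], [-0.001, 0.004, -1.0]]
wrist_force: [0.8, 1.4, -2.8]
gripper_width: 0.272
gripper_force: 30.0
```

{"op": "servo_tool", "data": {"slide": [[0, 0, 0.015], [0, 0, 0.03], [0, 0, 0.045], [0, 0, 0.055], [0, 0, 0.055]], "spin": [0, 0, 0, 0, 0], "grip": [1, 1, 1, 1, 1]}}

```text
time_s: 13.92
tcp_pos: [0.4769, -0.0348, 0.0527]
ee_rot: [[0.249, -0.968, -0.005], [-0.968, -0.249, -0.001], [-0.0, 0.005, -1.0]]
wrist_force: [-1.0, -0.2, -2.2]
gripper_width: 0.271
gripper_force: 30.0
```

```bash
python3 -c "
from h import *
p,R=state(); to([.48,-.034,.031],p,R)
W=cloud(capture('side')); B=W[(W[...,2]>.01)&(W[...,2]<.09)&(W[...,0]>.33)&(W[...,0]<.5)&(W[...,1]>.03)&(W[...,1]<.26)]
print(len(B),np.polyfit(B[:,1],B[:,2],1),B.min(0),B.max(0))"
```

```text
t 13.92 p [ 0.4769 -0.0348  0.0527] yawx -75.58 Rz [-0.005 -0.001 -1.   ] F [-1.  -0.2 -2.2] w 0.271 gf 29.995759427547455 j [ 15.3  22.4 -33.4  -0.  -34.5  -0.9]
slide [-0.     -0.0033  0.0217]
905 [-0.00553052  0.03951372] [0.35314578 0.03038606 0.01002458] [0.46498478 0.25862254 0.0422902 ]
```

{"op": "servo_tool", "data": {"slide": [[0, 0, 0.006], [0, 0, 0.012], [0, 0, 0.018], [0, 0, 0.021], [0, 0, 0.021]], "spin": [0, 0, 0, 0, 0], "grip": [1, 1, 1, 1, 1]}}

```text
time_s: 14.38
tcp_pos: [0.4781, -0.0346, 0.0329]
ee_rot: [[0.249, -0.968, -0.001], [-0.968, -0.249, -0.0], [-0.0, 0.001, -1.0]]
wrist_force: [-0.6, -0.5, -1.9]
gripper_width: 0.272
gripper_force: 30.0
```

{"op": "servo_tool", "data": {"slide": [[0, 0, 0], [0, 0, 0], [0, 0, 0], [0, 0, 0], [0, 0, 0]], "spin": [0, 0, 0, 0, 0], "grip": [0.7, 0.65, 0.6, 0.4, 0.2]}}

```text
time_s: 14.8
tcp_pos: [0.4789, -0.0344, 0.0339]
ee_rot: [[0.25, -0.968, 0.001], [-0.968, -0.25, 0.0], [0.0, -0.001, -1.0]]
wrist_force: [0.2, 0.2, 0.1]
gripper_width: 0.47
gripper_force: 0.0
```

{"op": "servo_tool", "data": {"slide": [[0, 0, 0], [0, 0, 0], [0, 0, 0], [0, 0, 0], [0, 0, 0]], "spin": [0, 0, 0, 0, 0], "grip": [0, 0, 0, 0, 0]}}

```text
time_s: 15.22
tcp_pos: [0.4786, -0.0345, 0.0335]
ee_rot: [[0.25, -0.968, -0.0], [-0.968, -0.25, -0.0], [0.0, 0.0, -1.0]]
wrist_force: [-0.1, 0.7, -0.6]
gripper_width: 0.845
gripper_force: 0.0
```

{"op": "servo_tool", "data": {"slide": [[0, 0, 0], [0, 0, 0], [0, 0, -0.01], [0, 0, -0.03], [0, 0, -0.05]], "spin": [0, 0, 0, 0, 0], "grip": [0, 0, 0, 0, 0]}}

```text
time_s: 15.63
tcp_pos: [0.4779, -0.0347, 0.0835]
ee_rot: [[0.249, -0.968, -0.003], [-0.968, -0.249, -0.001], [-0.0, 0.003, -1.0]]
wrist_force: [0.8, 0.0, -0.3]
gripper_width: 0.997
gripper_force: 0.0
```

{"op": "servo_tool", "data": {"slide": [[0, 0, -0.03], [0, 0, -0.06], [0, 0, -0.09], [0, 0, -0.1], [0, 0, -0.1]], "spin": [0, 0, 0, 0, 0], "grip": [0, 0, 0, 0, 0]}}

```text
time_s: 16.05
tcp_pos: [0.4803, -0.0341, 0.1868]
ee_rot: [[0.25, -0.968, 0.007], [-0.968, -0.25, 0.001], [0.0, -0.008, -1.0]]
wrist_force: [0.1, 0.9, 0.3]
gripper_width: 0.999
gripper_force: 0.0
```

```bash
python3 ball.py; python3 -c "
from h import *
q=capture('side'); cv2.imwrite('pics/s4.png',q['pixels'])
print(tip_of('rod','side'))"
```

```text
t 16.05 p [ 0.4803 -0.0341  0.1868] yawx -75.52 Rz [ 0.007  0.001 -1.   ] F [0.1 0.9 0.3] w 0.999 gf 0.0 j [ 15.3  11.2 -24.6   0.  -53.8  -0.9]
ball [0.79855994 0.17811812 0.1566935 ] x in case 0.09042429873624602 (start .1447-.146)
[{'point': [0.479, -0.0365, -0.0008], 'conf': 0.82}]
```

View pics/s4.png

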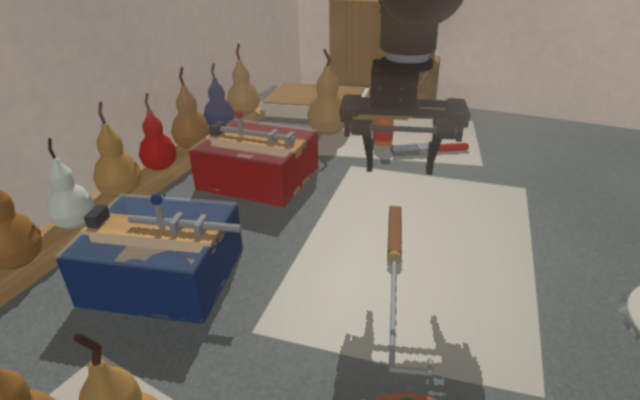

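The picture shows the rod flat on the paper, handle at (395,232), and the blue ball drawn forward to (157,199). The red ball is unmoved at (240,116) and the gripper is clear.

```bash
python3 -c "
from station import *
print(finish_job())"
```

```text
the job is handed in; nothing more can be done
None
```

I drew the blue bolt open by about 60 mm with the hooked rod, left the red case bolted, laid the rod flat back where it started with the gripper clear, and handed the job in at about 16 s; no verdict was returned.

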